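# Lay the serving board with seasonings and a tealight

## Robot

A 6-joint arm with a two-finger parallel gripper is mounted at the origin on a cart in front of the work surface, level with it; the furniture and walls round the work are solid. World frame = base frame: x ahead of the robot, y to its left, z up, the work surface at z = 0. Lengths are in mm, angles in rad, forces in N, time in s.
With the tool pointing down it reaches from about 275 to 750 mm from the base axis. Payload 10.2 kg.
Tool frame: the origin (TCP) lies where the fingers leave the gripper's body, on its centre line; the fingertips stand 73 mm ahead of it and the grasp point (between the pads) lies 54 mm ahead of it; z points along the fingers, y is the line along which they close (so a half turn about z gives the same grasp; the last joint's range is limited). The gripper opens to 85 mm and grips with 20 to 120 N. Pads are 22 mm wide; open, the fingers measure 114 mm over their backs; the gripper's body (76 mm by 85 mm) begins 54 mm behind the grasp point. The pads swing forward as they close: fully open they stand 13 mm farther back than shut.
Start: joints at [1.059, 0.313, 1.498, -0, 1.331, -0.223], TCP at [149.534, 503.261, 303.894] pointing down, gripper open.
Joint ranges: [-2.94, 2.94], [-0.97, 2.17], [0.19, 2.56], [-1.23, 4.37], [0.02, 3.11], [-2.88, 2.88]. Speed limits (rad/s): [2.39, 2.39, 3.01, 3.14, 3.14, 3.14].

## Interface

Orientations are given as a unit quaternion [w, x, y, z].
In Python, from rig import ctrl gives the robot as it stands.
- The arm moves only by the shell command python3 -m creep 'ROWS' [OPENING] [FORCE]. ROWS is JSON, a list that holds one entry, the list of rows, each a list of 6 numbers: the shift along the world's x, y, z in units of 25 mm (1.0 is 25 mm), then the turn, a rotation vector about the world's x, y, z in units of 5 degrees (1.0 is 5 degrees). In form: [[[x, y, z, ax, ay, az], ...]]. A call has 1 to 20 rows; each row is the pose to reach, as a shift and turn from the pose commanded when the call began; what a row does not reach only later rows make up. A row lasts 1/12 s, in which the tool goes at most 41.7 mm and 7.16 degrees, less where a joint would pass 70% of its speed; a pose out of reach is approached as far as the arm can. A call with a gripper value outside its range is refused whole. OPENING is the finger opening in mm, from 0 to 85.4, set as the call begins (- or left out, the last holds). The fingers move at their own pace and stop on an object; FORCE is the grip in N (left out, the last holds). Time passes only in rows, so rows that repeat a pose let the fingers close. It gives the time, the measured TCP pose, the force, the opening and the grip force at its end, in the units of the state.
- ctrl.sense(): the state, without advancing time (a new reading comes with each control period).
- ctrl.capture(name): name is "side" or "top"; returns a dict with "image" (384x512x3 uint8, red, green, blue), "fx", "fy", "cx", "cy" (pixels), "R" (3x3) and "t" (3): a world point X has camera coordinates R X + t. Camera axes: x right, y down, z forward; pixel columns grow to the right and rows downward; lengths in mm; the calibration is good to about 2 mm. A picture is of the moment at which its call begins. There is no depth.
- ctrl.finish_job(): hands the job in; it is judged then, once.
The state is a dict: "time_s": time; "joints": joint angles; "dq": joint speeds; "tau": joint torques, N m; "eef_pos": TCP position; "ee_rot": TCP orientation; "force": force on the tool from outside, world axes, zero at the start; "wrist_torque": the same for the moment, N m; "grip_width": opening from 0.0 (shut) to 1.0 (fully open); "grip_force": force on a finger pad.
Only numpy, scipy, OpenCV 4.12 (cv2) and the standard library are available. Lean on these libraries where they do the work, as an engineer would, in place of code of your own. Each camera call takes 0.05 s, during which the arm holds its last target. There are 200 camera calls.

## Task

Lay the wooden serving board for the table, with left, right and behind as the robot sees them, square to the board's sides, and a gap of about 2.5 cm between neighbours: stand the salt shaker directly behind the bowl, the pepper mill to the left of the salt shaker and the spice jar from the open worktop to its right, these three in one straight row along the board's length, and set the tealight directly to the right of the bowl. Everything stands upright on the board; leave the bowl and the egg timer where they are.

Things in the scene. Friction and masses are not known exactly. Their poses are not given: they have to be found in the camera images.
- board: flat striped wooden board, 210 (x) x 330 (y) x 22 mm high, fixed. Origin at the centre of its underside; y along its length (+y to the robot's left), x away from the robot ('behind'); turned 0.05 to 0.25 rad to the left. Wall cupboards with bow handles hang over the worktop's back, 0.49 m up, from about x = 0.5 at the left, 0.6 at the board: draw the arm in when swinging across
- bowl: small round bowl, green outside and cream inside, 120 mm across the rim, 61 mm high, foot 68 mm across, loose on the front half of the board. Origin at the centre of its underside; at the start its axes are parallel to the board's
- pepper_mill: dark brown turned wooden pepper mill, 160 mm tall, body 58 mm across at most, round head 50 mm across from 116 to 149 mm (widest at 132 mm, a good place to grip), small metal knob on top; about 180 g. Origin at the centre of its underside, z up its axis
- salt_shaker: small clear salt shaker with a grey domed cap, 90 mm tall, base 44 mm across, cap 34 mm across from 66 to 90 mm (it can be gripped there at 76 mm); about 100 g. Origin at the centre of its underside, z up its axis
- spice_jar: slim cylindrical glass spice jar with a dark cap and a label, 105 mm tall, 41 mm across, straight sides; about 110 g; it stands on the open worktop left of the board with the other things (the similar jars far back by the kettle belong to the room and stay there). Origin at the centre of its underside, z up its axis
- tealight: tealight candle in a round metal cup, 38 mm across, 15 mm high; 20 g. Origin at the centre of its underside, z up its axis
- egg_timer: round wind-up kitchen timer with a red top, 65 mm across, 52 mm high, a bystander standing among the things at the left. Origin at the centre of its underside
There are look-alikes about, which are no part of the job. Leave any turquoise look-alike of the spice_jar alone. What is shaped like the bowl but purple is not meant.

How it is judged:
By the outcome, as a careful person would: the job done as asked, in the order asked, and still so for the second after the job is handed in, with the robot touching nothing.
It also fails if it takes over 104 s, if anything falls off the work surface, if the arm or the gripper's body presses on something with over 40 N, if the wrist force passes 120 N, or if a joint passes its speed limit or range.

## Working session

There is one attempt and no reset: what is moved stays moved. The work goes in short steps, Python scripts to look and compute and a shell command to move; the robot and the scene stay as the last step left them, time stands still between calls to the robot, and variables do not carry over. Pictures are saved under pics/ and viewed, at most 14 in all, crops included, and the job is handed in when it is done.

```bash
ls; mkdir -p pics; cat > h.py <<'E'
from rig import ctrl
import numpy as np, cv2
def cap(n,f=None):
    c=ctrl.capture(n)
    if f: cv2.imwrite('pics/'+f,cv2.cvtColor(c['image'],cv2.COLOR_RGB2BGR))
    return c
def ray(c,u,v):
    R=np.array(c['R']);t=np.array(c['t'])
    return -R.T@t, R.T@np.array([(u-c['cx'])/c['fx'],(v-c['cy'])/c['fy'],1])
def onz(c,u,v,z):
    o,d=ray(c,u,v); return o+d*(z-o[2])/d[2]
def proj(c,X):
    p=np.array(c['R'])@np.array(X,float)+np.array(c['t']); return p[0]/p[2]*c['fx']+c['cx'],p[1]/p[2]*c['fy']+c['cy']
E
python3 - <<'E'
from h import *
import pickle
for n in('top','side'):
    c=cap(n,n+'0.png'); pickle.dump(c,open(n+'0.pkl','wb'))
    o,_=ray(c,0,0); print(n,o.round(),c['fx'],c['cx'],c['cy'],np.array(c['R']).round(2).tolist())
    im=cv2.imread(f'pics/{n}0.png'); cv2.imwrite(f'pics/{n}0b.png',cv2.resize(im,(800,600),interpolation=cv2.INTER_CUBIC))
print(ctrl.sense())
E
```

```text
pics
top [239.  24. 990.] 373.2576761079499 258.74598586432813 194.70216597987212 [[-0.02, -1.0, -0.02], [-0.99, 0.02, -0.14], [0.14, 0.01, -0.99]]
side [ 196. 1159.  620.] 487.50998714011115 256.0030592795157 191.18344227456103 [[-0.98, -0.19, 0.03], [-0.11, 0.45, -0.89], [0.16, -0.87, -0.46]]
{'time_s': 0.1, 'joints': array([ 1.05857940e+00,  3.13407858e-01,  1.49833253e+00, -1.70331159e-05,
        1.33102366e+00, -2.23408311e-01]), 'dq': array([-0.00084957, -0.00071408, -0.00305891,  0.00151831,  0.00363412,
       -0.00158554]), 'tau': array([ 1.48791158e-03, -4.12904227e+01, -2.60145003e+01, -2.22119370e-04,
        3.06626171e-03,  2.70412369e-05]), 'eef_pos': array([149.47277102, 503.1237882 , 303.39595174]), 'ee_rot': array([-2.02884317e-04,  1.43900931e-01,  9.89591925e-01, -5.49499374e-04]), 'force': array([-0.56232977,  0.04433082, -0.67643861]), 'wrist_torque': array([-0.01212486,  0.03049799,  0.01727006]), 'grip_force': 0.0, 'grip_width': 1.0024198926657795}
```

View pics/top0b.png

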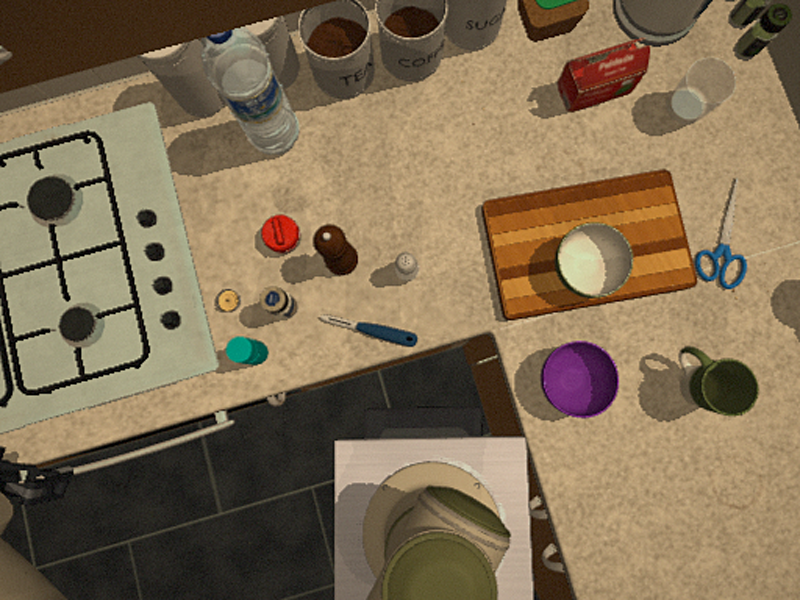

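View pics/side0b.png

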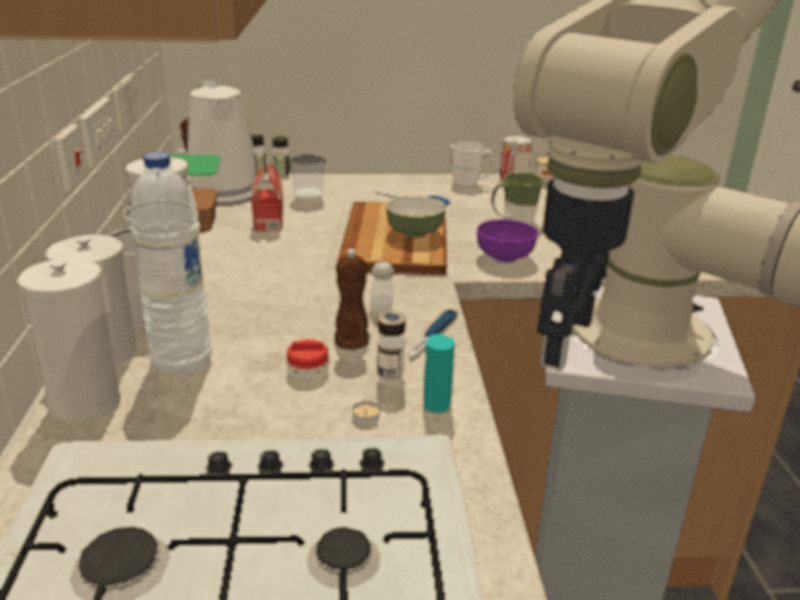

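The top view (800x600) shows:
- timer (280,233)
- mill: head (330,240), base (345,262)
- salt (404,266)
- spice jar with dark cap (275,302)
- tealight (228,300)
- green/cream bowl on the board (594,260)

There are several look-alikes:
- **Jars:** the dark-capped, labelled one at (275,302) top and (390,345) side fits. The turquoise one at (245,350) and the pair by the kettle do not.
- **Bowls:** the green/cream one on the board is meant. The purple one at (580,380) is not.

Next I'll measure and view one enlarged crop.

```bash
cat > m.py <<'E'
from h import *
import pickle
T=pickle.load(open('top0.pkl','rb'));S=pickle.load(open('side0.pkl','rb'))
a=T['image'][110:250,120:290][:,:,::-1]; b=S['image'][150:285,170:300][:,:,::-1]
a=cv2.resize(a,None,fx=2.4,fy=2.4,interpolation=cv2.INTER_CUBIC);b=cv2.resize(b,None,fx=2.9,fy=2.9,interpolation=cv2.INTER_CUBIC)
h=max(a.shape[0],b.shape[0]);f=lambda q:cv2.copyMakeBorder(q,0,h-q.shape[0],0,0,0)
cv2.imwrite('pics/crop1.png',np.hstack([f(a),f(b)])); print(a.shape,b.shape)
hsv=cv2.cvtColor(T['image'],cv2.COLOR_RGB2HSV)
# board: saturated orange
m=((hsv[...,0]>5)&(hsv[...,0]<24)&(hsv[...,1]>125)&(hsv[...,2]>60)).astype(np.uint8)
m[:,:300]=0;m[:100]=0;m[215:]=0
m=cv2.morphologyEx(m,cv2.MORPH_CLOSE,np.ones((5,5)))
cs,_=cv2.findContours(m,cv2.RETR_EXTERNAL,cv2.CHAIN_APPROX_NONE);k=max(cs,key=cv2.contourArea)
w=np.array([onz(T,p[0][0],p[0][1],22)[:2] for p in cv2.convexHull(k)],np.float32)
print('board',cv2.minAreaRect(w),cv2.contourArea(k))
# bowl rim: cream inside
v=T['image'].astype(int)
print(cv2.boundingRect(k))
for n,mm,z in [('timer',(hsv[...,1]>190)&((hsv[...,0]<6)|(hsv[...,0]>174))&(hsv[...,2]>120),52)]:
    mm=mm.astype(np.uint8);mm[:,:150]=0;mm[:,250:]=0;mm[:120]=0;mm[200:]=0
    M=cv2.moments(mm,True);print(n,M['m00'],onz(T,M['m10']/M['m00'],M['m01']/M['m00'],z))
E
python3 m.py
```

```text
(336, 408, 3) (392, 377, 3)
board ((470.0855712890625, -273.2699890136719), (210.41683959960938, 331.62060546875), 8.813630104064941) 9501.0
(309, 108, 137, 97)
timer 383.0 [494.75092761 242.09691844  52.        ]
```

View pics/crop1.png

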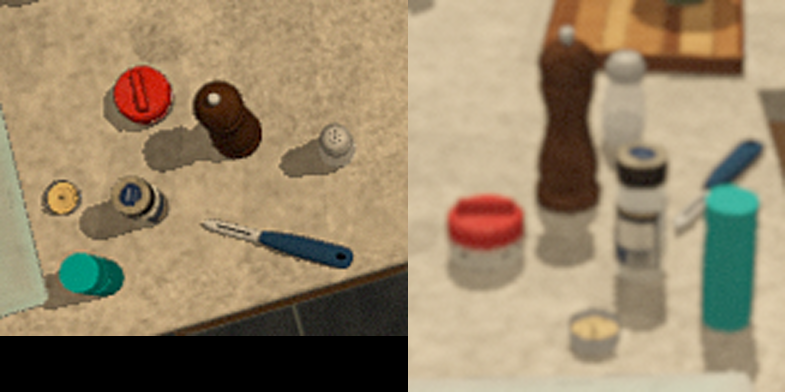

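The crop shows the dark-capped, labelled jar at (135,195) in its top half and (642,153) in its side half, clearly distinct from the turquoise one. The mill knob is at (213,99)/(566,30), the salt cap at (336,135)/(627,60), and the tealight at (61,198)/(594,328).

```bash
cat > m2.py <<'E'
from m import *
P={'mill':((213,99),(566,30),160),'salt':((336,133),(627,53),90),'jar':((135,195),(642,153),105),'tea':((61,198),(594,330),15)}
for n,(p,q,z) in P.items():
    tu=((p[0]+.5)/2.4+119.5,(p[1]+.5)/2.4+109.5);su=((q[0]-408+.5)/2.9+169.5,(q[1]+.5)/2.9+149.5)
    o1,d1=ray(T,*tu);o2,d2=ray(S,*su);s=np.linalg.lstsq(np.c_[d1,-d2],o2-o1,rcond=None)[0]
    A,B=o1+s[0]*d1,o2+s[1]*d2
    print(n,'top',onz(T,*tu,z).round(1),'side',onz(S,*su,z).round(1),'tri',((A+B)/2).round(1),'miss',np.linalg.norm(A-B).round(1))
# bowl
hull=np.zeros_like(m);cv2.drawContours(hull,[cv2.convexHull(k)],-1,1,-1)
g=((hsv[...,1]<110)|((hsv[...,0]>28)&(hsv[...,0]<90))).astype(np.uint8)*hull
g=cv2.morphologyEx(g,cv2.MORPH_OPEN,np.ones((5,5)));g[:,:330]=0
cs,_=cv2.findContours(g,cv2.RETR_EXTERNAL,cv2.CHAIN_APPROX_NONE);kb=max(cs,key=cv2.contourArea)
w=np.array([onz(T,p[0][0],p[0][1],83)[:2] for p in kb],np.float32)
print('bowl',cv2.fitEllipse(w),cv2.minEnclosingCircle(w))
# side check of predicted points
im=T['image'][90:230,290:470][:,:,::-1].copy();x=cv2.drawContours(im,[kb-[290,90]],-1,(255,0,255),1)
cv2.imwrite('pics/bowl.png',cv2.resize(im,None,fx=3.5,fy=3.5,interpolation=cv2.INTER_NEAREST))
E
python3 m2.py
```

```text
(336, 408, 3) (392, 377, 3)
board ((470.0855712890625, -273.2699890136719), (210.41683959960938, 331.62060546875), 8.813630104064941) 9501.0
(309, 108, 137, 97)
timer 383.0 [494.75092761 242.09691844  52.        ]
mill top [457.4 149.1 160. ] side [454.9 152.5 160. ] tri [456.7 149.2 158.7] miss 1.9
salt top [436.8  33.3  90. ] side [429.2  34.9  90. ] tri [433.2  33.   89.7] miss 7.3
jar top [375. 236. 105.] side [373.7 240.  105. ] tri [374.8 236.4 103.1] miss 0.9
tea top [387.4 339.7  15. ] side [385.2 346.6  15. ] tri [387.3 340.9  10.8] miss 1.5
bowl ((429.4369812011719, -263.1076965332031), (114.96598815917969, 119.4194564819336), 41.97911071777344) ((429.53857421875, -261.75347900390625), 61.839900970458984)
```

View pics/bowl.png

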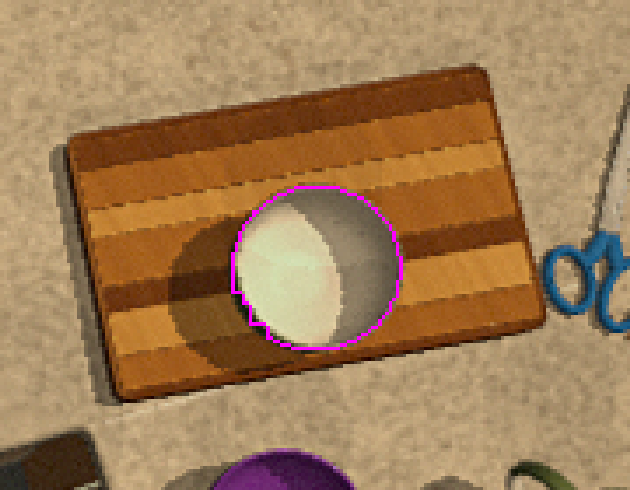

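```bash
python3 -m creep '[[[11.3,-18.8,0,0,0,0],[11.3,-18.8,0,0,0,0],[11.3,-18.8,0,0,0,0],[11.3,-18.8,0,0,0,0],[11.3,-18.8,0,0,0,0],[11.3,-18.8,0,0,0,0],[11.3,-18.8,0,0,0,0],[11.3,-18.8,0,0,0,0],[11.3,-18.8,0,0,0,0],[11.3,-18.8,0,0,0,0],[11.3,-18.8,0,0,0,0],[11.3,-18.8,0,0,0,0],[11.3,-18.8,0,0,0,0],[11.3,-18.8,0,0,0,0],[11.3,-18.8,0,0,0,0],[11.3,-18.8,-1.5,0,0,0],[11.3,-18.8,-3,0,0,0],[11.3,-18.8,-3,0,0,0]]]' 85 30
```

```text
time_s: 1.6
eef_pos: [429.0, 34.8, 223.9]
ee_rot: [-0.005, 0.143, 0.99, 0.0]
force: [-0.3, 0.1, -1.1]
grip_width: 0.995
grip_force: 0.0
```

```bash
python3 -m creep '[[[0,0,-1,0,0,0],[0,0,-2,0,0,0],[0,0,-3,0,0,0],[0,0,-3.5,0,0,0],[0,0,-3.8,0,0,0],[0,0,-3.8,0,0,0],[0,0,-3.8,0,0,0]]]'
python3 - <<'E'
from h import *
c=cap('side'); d=cap('top')
a=c['image'][120:300,180:340][:,:,::-1];b=d['image'][90:270,180:340][:,:,::-1]
cv2.imwrite('pics/p1.png',cv2.resize(np.hstack([a,b]),None,fx=2.5,fy=2.5,interpolation=cv2.INTER_CUBIC)); print(ctrl.sense()['eef_pos'])
E
```

```text
time_s: 2.18
eef_pos: [432.5, 33.6, 135.1]
ee_rot: [0.001, 0.144, 0.99, -0.0]
force: [-0.8, 0.2, 0.0]
grip_width: 0.995
grip_force: 0.0
[432.64818011  33.38630579 135.24995954]
```

View pics/p1.png

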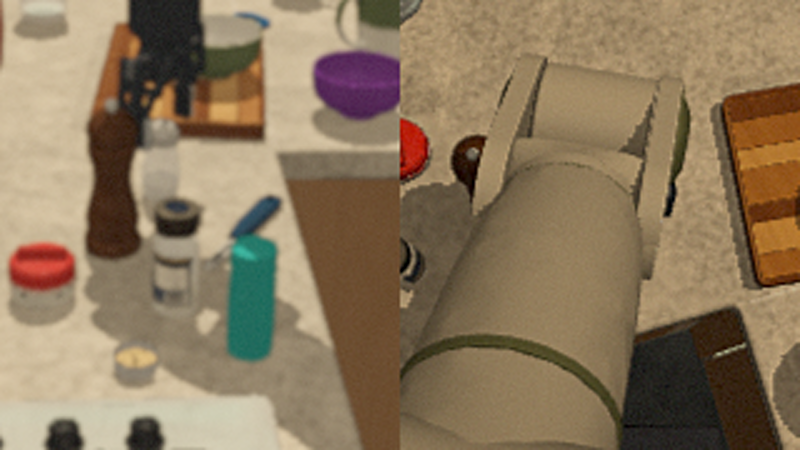

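The side half shows the gripper over the salt cap (160,130), with the fingers either side of it. I'll check centring numerically.

```bash
python3 - <<'E'
from h import *
import pickle
T=pickle.load(open('top0.pkl','rb'));S=pickle.load(open('side0.pkl','rb'))
for z in (0,40,78,90): print(z,np.round(proj(S,(432.6,33.4,z)),1),np.round(proj(T,(432.6,33.4,z)),1))
for nm,c,x,y,w in(('s',S,225,160,40),('t',T,235,150,50)):
    im=c['image'][y:y+w+10,x:x+w][:,:,::-1];cv2.imwrite(f'pics/z{nm}.png',cv2.resize(im,(400,400*(w+10)//w),interpolation=cv2.INTER_CUBIC)[:480])
a=cv2.imread('pics/zs.png');b=cv2.imread('pics/zt.png');cv2.imwrite('pics/z.png',np.hstack([a[:480],b[:480]]) if a.shape==b.shape else np.hstack([cv2.resize(a,(400,500)),cv2.resize(b,(400,480+20))]))
E
```

```text
0 [243.5 198.1] [260.2 173.8]
40 [243.8 184.8] [260.  170.9]
78 [244.  171.8] [259.8 167.8]
90 [244.  167.6] [259.7 166.8]
```

View pics/z.png

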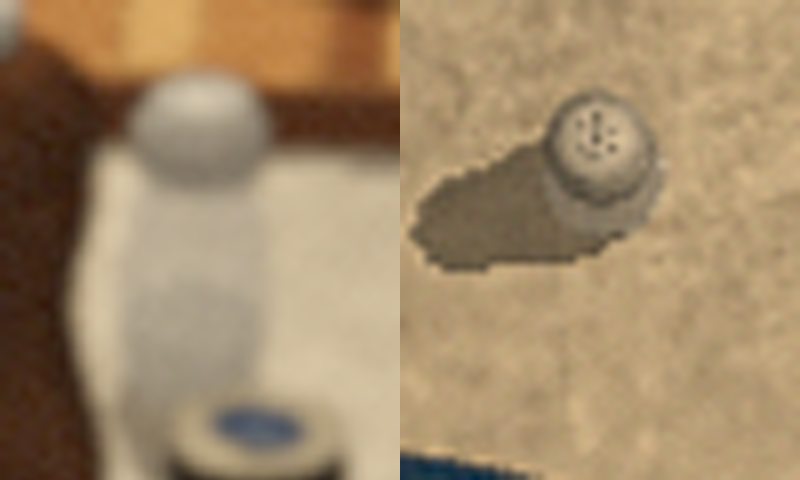

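The enlarged views put the salt cap at side column 245 and top (259.8,167.1). That is within about 1.5 mm of the tool axis, so I'll grip.

```bash
python3 -m creep '[[[-0.05,0,-0.16,0,0,0],[-0.05,0,-0.16,0,0,0],[-0.05,0,-0.16,0,0,0]]]'
python3 -m creep '[[[0,0,0,0,0,0],[0,0,0,0,0,0],[0,0,0,0,0,0],[0,0,0,0,0,0],[0,0,0,0,0,0],[0,0,0,0,0,0],[0,0,0,0,0,0],[0,0,0,0,0,0],[0,0,0,0,0,0],[0,0,0,0,0,0]]]' 20 25
```

```text
time_s: 2.53
eef_pos: [430.7, 33.3, 130.1]
ee_rot: [0.0, 0.144, 0.99, -0.0]
force: [0.3, 1.0, -0.6]
grip_width: 0.996
grip_force: 0.0
time_s: 3.37
eef_pos: [430.9, 33.3, 130.1]
ee_rot: [0.0, 0.144, 0.99, 0.0]
force: [-0.8, 1.2, 5.4]
grip_width: 0.384
grip_force: 24.9
```

```bash
python3 -m creep '[[[0,0,1,0,0,0],[0,0,2.5,0,0,0],[0,0,4,0,0,0],[0.6,-1.5,4.5,0,0,0],[1.1,-3,4.5,0,0,0],[1.7,-4.5,4.5,0,0,0],[2.2,-6,4.5,0,0,0],[2.8,-7.5,4.5,0,0,0],[3.3,-9,4.5,0,0,0],[3.8,-10.3,4.5,0,0,0],[4.11,-11.16,4.5,0,0,0],[4.11,-11.16,4.0,0,0,0],[4.11,-11.16,3,0,0,0],[4.11,-11.16,2,0,0,0],[4.11,-11.16,1.4,0,0,0],[4.11,-11.16,1.2,0,0,0],[4.11,-11.16,1.2,0,0,0],[4.11,-11.16,1.2,0,0,0]]]'
```

```text
time_s: 4.87
eef_pos: [533.7, -245.9, 160.5]
ee_rot: [0.0, 0.144, 0.99, -0.0]
force: [0.7, 0.6, -0.2]
grip_width: 0.38
grip_force: 25.2
```

```bash
python3 -m creep '[[[0,0,-0.2,0,0,0],[0,0,-0.3,0,0,0],[0,0,-0.33,0,0,0],[0,0,-0.33,0,0,0]]]'
```

```text
time_s: 5.2
eef_pos: [533.6, -245.7, 151.8]
ee_rot: [0.0, 0.144, 0.99, -0.0]
force: [-0.1, -0.3, -0.7]
grip_width: 0.384
grip_force: 25.2
```

```bash
python3 -m creep '[[[0,0,0,0,0,0],[0,0,0,0,0,0],[0,0,0,0,0,0],[0,0,0,0,0,0],[0,0,0,0,0,0]]]' 65
python3 -m creep '[[[0,0,0.8,0,0,0],[0,0,1.8,0,0,0],[0,0,3.2,0,0,0],[-0.8,1,4.2,0,0,0],[-1.5,2.4,4.2,0,0,0],[-2,3.9,4.2,0,0,0],[-2.5,5.4,4.2,0,0,0],[-3,6.9,4.2,0,0,0],[-3.3,8.4,4.2,0,0,0],[-3.5,9.9,4.2,0,0,0],[-3.5,11.4,4.2,0,0,0],[-3.5,12.9,4.2,0,0,0],[-3.3,14.4,4.2,0,0,0],[-3.1,15.5,4.2,0,0,0],[-3.1,15.83,4.2,0,0,0],[-3.1,15.83,4.2,0,0,0]]]' 85
python3 - <<'E'
from h import *
import pickle
c=cap('top');s=cap('side'); pickle.dump(c,open('t1.pkl','wb'));pickle.dump(s,open('s1.pkl','wb'))
a=c['image'][80:230,240:460][:,:,::-1];b=s['image'][80:230,130:350][:,:,::-1]
cv2.imwrite('pics/p2.png',cv2.resize(np.hstack([a,b]),None,fx=1.8,fy=1.8,interpolation=cv2.INTER_CUBIC)); print(ctrl.sense()['eef_pos'])
print(proj(c,(533.7,-245.6,112)),proj(c,(533.7,-245.6,22)))
E
```

```text
time_s: 5.62
eef_pos: [533.6, -245.8, 151.7]
ee_rot: [0.0, 0.144, 0.99, -0.0]
force: [0.1, -0.1, -0.1]
grip_width: 0.763
grip_force: 0.0
time_s: 6.95
eef_pos: [455.8, 151.5, 256.6]
ee_rot: [-0.0, 0.142, 0.99, 0.0]
force: [-0.8, 0.2, -0.4]
grip_width: 0.993
grip_force: 0.0
[455.94612724 149.44048992 256.58649616]
(np.float64(373.602105357009), np.float64(121.34677584018078)) (np.float64(363.8988565128455), np.float64(132.52512024918826))
```

View pics/p2.png

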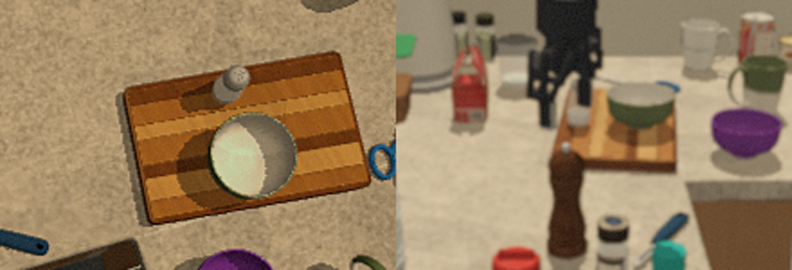

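The salt stands upright behind the bowl, with its cap at about (372,122) in the top view. I'll take the mill next.

```bash
python3 -m creep '[[[0,0,-0.8,0,0,0],[0,0,-1.6,0,0,0],[0,0,-2.3,0,0,0],[0,0,-2.7,0,0,0],[0,0,-2.85,0,0,0],[0,0,-2.85,0,0,0],[0,0,-2.85,0,0,0]]]'
python3 -m creep '[[[0,0,0,0,0,0],[0,0,0,0,0,0],[0,0,0,0,0,0],[0,0,0,0,0,0],[0,0,0,0,0,0],[0,0,0,0,0,0],[0,0,0,0,0,0],[0,0,0,0,0,0]]]' 35 30
```

```text
time_s: 7.63
eef_pos: [456.5, 149.6, 186.1]
ee_rot: [0.001, 0.144, 0.99, 0.0]
force: [0.6, -0.7, -0.4]
grip_width: 0.998
grip_force: 0.0
time_s: 8.3
eef_pos: [456.4, 150.0, 186.2]
ee_rot: [0.001, 0.144, 0.99, 0.0]
force: [-0.3, -0.6, 5.9]
grip_width: 0.544
grip_force: 30.5
```

```bash
cat > pk.py <<'E'
import sys
from h import *
# enlarged crops with grid ticks: file-safe
def zoom(c,x,y,w,f,k):
    im=cv2.resize(np.ascontiguousarray(c['image'][y:y+w,x:x+w][:,:,::-1]),None,fx=k,fy=k,interpolation=cv2.INTER_CUBIC)
    return im
E
python3 - <<'E'
from pk import *
import pickle
c=pickle.load(open('t1.pkl','rb'));s=pickle.load(open('s1.pkl','rb'))
for z in(22,112,100): print(z,np.round(proj(c,(533.7,-245.6,z)),1),np.round(proj(s,(533.7,-245.6,z)),1))
cv2.imwrite('pics/z2.png',np.hstack([zoom(c,345,105,40,0,10),zoom(s,210,115,40,0,10)]))
E
```

```text
22 [363.9 132.5] [231.3 148.2]
112 [373.6 121.3] [231.4 121.3]
100 [372.2 123. ] [231.4 124.9]
```

View pics/z2.png

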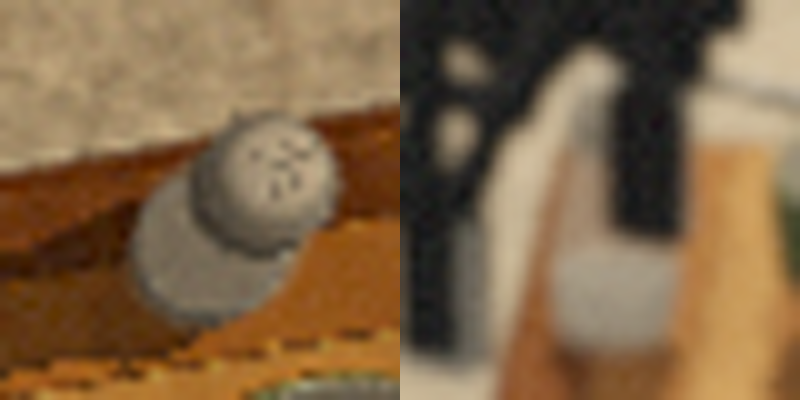

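Salt cap in the top zoom is at (372.5,121.3) against a predicted 373.6. That puts it within 3 mm, and it is upright. Placing the mill.

```bash
python3 -m creep '[[[0,0,1,0,0,0],[0,0,2,0,0,0],[0,-0.7,2.8,0,0,0],[0,-2,3,0,0,0],[0,-3.5,3,0,0,0],[0,-5,3,0,0,0],[0.3,-6.5,3,0,0,0],[0.8,-8,3,0,0,0],[1.3,-9.4,3,0,0,0],[1.8,-10.7,3,0,0,0],[2.3,-11.9,3,0,0,0],[2.63,-12.7,3,0,0,0],[2.63,-12.82,2.4,0,0,0],[2.63,-12.82,1.6,0,0,0],[2.63,-12.82,1.15,0,0,0],[2.63,-12.82,1,0,0,0],[2.63,-12.82,1,0,0,0],[2.63,-12.82,1,0,0,0]]]'
```

```text
time_s: 9.8
eef_pos: [522.0, -170.5, 210.9]
ee_rot: [0.0, 0.144, 0.99, -0.0]
force: [0.3, -0.3, -1.9]
grip_width: 0.54
grip_force: 32.1
```

```bash
python3 -m creep '[[[0,0,-0.05,0,0,0],[0,0,-0.1,0,0,0],[0,0,-0.11,0,0,0]]]'
python3 -m creep '[[[0,0,0,0,0,0],[0,0,0,0,0,0],[0,0,0,0,0,0],[0,0,0,0,0,0],[0,0,0,0,0,0]]]' 75
python3 -m creep '[[[0,0,0.8,0,0,0],[0,0,1.8,0,0,0],[0,0,2.6,0,0,0],[-0.5,0.3,2.9,0,0,0],[-1.5,1.4,2.9,0,0,-1.3],[-2.3,2.6,2.9,0,0,-2.6],[-3,4,2.9,0,0,-3.9],[-3.6,5.4,2.9,0,0,-5.2],[-4.1,6.9,2.9,0,0,-6.5],[-4.6,8.4,2.9,0,0,-7.8],[-5,9.9,2.9,0,0,-9.1],[-5.4,11.4,2.5,0,0,-10.4],[-5.7,12.9,2,0,0,-11.7],[-5.9,14.3,1.5,0,0,-12.94],[-5.9,15.5,1.2,0,0,-12.94],[-5.9,16.2,1,0,0,-12.94],[-5.9,16.3,1,0,0,-12.94],[-5.9,16.3,1,0,0,-12.94]]]' 85
python3 - <<'E'
from pk import *
import pickle
c=cap('top');s=cap('side'); pickle.dump(c,open('t2.pkl','wb'));pickle.dump(s,open('s2.pkl','wb'))
cv2.imwrite('pics/p3.png',np.hstack([zoom(c,290,70,160,0,2.5),zoom(s,160,130,160,0,2.5)])); print(ctrl.sense()['eef_pos'],ctrl.sense()['ee_rot'])
for X in((533.7,-245.6,112),(522.1,-170.6,182)): print(proj(c,X),proj(s,X))
E
```

```text
time_s: 10.05
eef_pos: [521.9, -170.4, 208.0]
ee_rot: [0.0, 0.144, 0.99, -0.0]
force: [0.2, -0.9, -2.9]
grip_width: 0.547
grip_force: 32.1
time_s: 10.47
eef_pos: [521.8, -170.5, 207.8]
ee_rot: [0.0, 0.144, 0.99, -0.0]
force: [-0.1, -0.4, 0.2]
grip_width: 0.878
grip_force: 0.0
time_s: 11.97
eef_pos: [373.8, 238.0, 232.3]
ee_rot: [-0.0, 0.65, 0.76, -0.0]
force: [0.5, -0.1, -0.1]
grip_width: 0.994
grip_force: 0.0
[374.47198722 236.48746749 232.92252345] [1.86303223e-04 6.51070443e-01 7.59017285e-01 6.38998045e-05]
(np.float64(373.602105357009), np.float64(121.34677584018078)) (np.float64(231.41256269456358), np.float64(121.27902212216665))
(np.float64(349.29921983319144), np.float64(116.84216436006596)) (np.float64(229.2859656412271), np.float64(107.00136813265306))
```

View pics/p3.png

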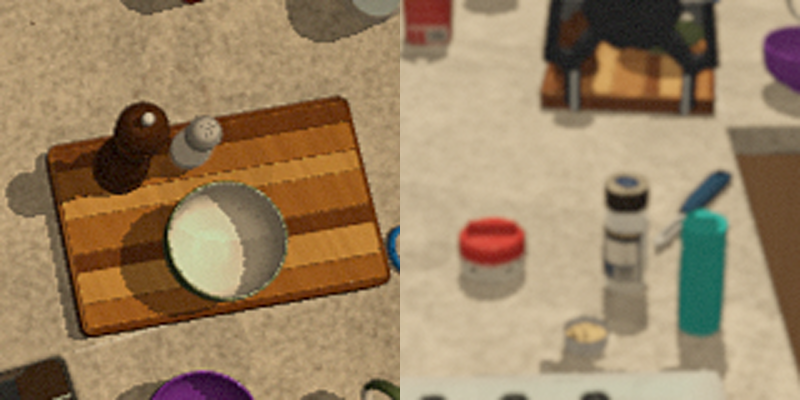

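Mill and salt both stand upright on the board: knob at (349.2,117.2) as predicted, salt cap at (372.4,120.8). Taking the jar.

```bash
python3 -m creep '[[[0,0,-1,0,0,0],[0,0,-2,0,0,0],[0,0,-3,0,0,0],[0,0,-3.7,0,0,0],[0,0,-4.1,0,0,0],[0,0,-4.15,0,0,0],[0,0,-4.15,0,0,0]]]'
python3 -m creep '[[[0,0,0,0,0,0],[0,0,0,0,0,0],[0,0,0,0,0,0],[0,0,0,0,0,0],[0,0,0,0,0,0],[0,0,0,0,0,0],[0,0,0,0,0,0],[0,0,0,0,0,0],[0,0,0,0,0,0]]]' 28 30
```

```text
time_s: 12.65
eef_pos: [374.7, 236.1, 129.2]
ee_rot: [0.0, 0.652, 0.758, -0.0]
force: [-0.4, -0.5, -0.0]
grip_width: 0.998
grip_force: 0.0
time_s: 13.4
eef_pos: [374.6, 237.1, 129.5]
ee_rot: [0.0, 0.651, 0.759, 0.0]
force: [-1.0, -0.8, 6.6]
grip_width: 0.467
grip_force: 29.6
```

```bash
python3 -m creep '[[[0,0,1,0,0,0],[0,0,2,0,0,0],[0,0,3.2,0,0,0],[0.2,-0.8,4.4,0,0,0],[0.4,-2.2,4.6,0,0,0],[0.6,-3.7,4.6,0,0,0],[0.8,-5.2,4.6,0,0,0],[1,-6.7,4.6,0,0,0],[1,-8.2,4.6,0,0,0],[1,-9.7,4.6,0,0,0],[1,-11.2,4.6,0,0,0],[1,-12.7,4.6,0,0,0],[1,-14.2,4.6,0,0,0],[1,-15.7,4.6,0,0,0],[1,-17.2,4.6,0,0,0],[1,-18.7,4.6,0,0,0],[1,-20.2,4.6,0,0,0],[1,-21.7,4.6,0,0,0],[1,-22.8,4.6,0,0,0],[1,-22.8,4.6,0,0,0]]]'
python3 -m creep '[[[1.4,0.2,0,0,0,0],[2.8,0.4,-0.5,0,0,0],[4.2,0.6,-1,0,0,0],[5.4,0.8,-1.6,0,0,0],[5.78,0.86,-2.5,0,0,0],[5.78,0.86,-3.3,0,0,0],[5.78,0.86,-3.6,0,0,0],[5.78,0.86,-3.6,0,0,0],[5.78,0.86,-3.6,0,0,0]]]'
```

```text
time_s: 15.07
eef_pos: [398.6, -337.2, 243.4]
ee_rot: [0.0, 0.652, 0.758, -0.0]
force: [0.7, -0.0, -1.8]
grip_width: 0.471
grip_force: 30.8
time_s: 15.82
eef_pos: [543.6, -311.4, 154.3]
ee_rot: [-0.0, 0.651, 0.759, -0.0]
force: [0.2, -0.4, -0.4]
grip_width: 0.47
grip_force: 30.7
```

```bash
python3 -m creep '[[[0,0,-0.05,0,0,0],[0,0,-0.1,0,0,0],[0,0,-0.11,0,0,0]]]'
python3 -m creep '[[[0,0,0,0,0,0],[0,0,0,0,0,0],[0,0,0,0,0,0],[0,0,0,0,0,0],[0,0,0,0,0,0]]]' 65
python3 -m creep '[[[0,0,0.8,0,0,0],[0,0,1.8,0,0,0],[0,0,3,0,0,0],[-0.8,0,3.8,0,0,0],[-2,0,4.2,0,0,0],[-3.3,0.2,4.2,0,0,0],[-4.4,1,4.2,0,0,0],[-5.3,2.2,4.2,0,0,0],[-6,3.5,4.2,0,0,0],[-6.3,5,4.2,0,0,0],[-6.3,6.5,4.2,0,0,0],[-6.3,8,4.2,0,0,0],[-6.3,9.5,4.2,0,0,0],[-6.3,11,4.2,0,0,0],[-6.3,12.5,4.2,0,0,0],[-6.3,14,4.2,0,0,0],[-6.3,15.5,4.2,0,0,0],[-6.3,17,4.2,0,0,0]]]'
python3 - <<'E'
from pk import *
import pickle
c=cap('top');s=cap('side'); pickle.dump(c,open('t3.pkl','wb'));pickle.dump(s,open('s3.pkl','wb'))
cv2.imwrite('pics/p4.png',np.hstack([zoom(c,300,70,160,0,2.5),zoom(s,160,80,160,0,2.5)])); print(ctrl.sense()['eef_pos'])
# tealight, yellow wax
for n,k,roi in(('t',c,(130,170,210,210)),('s',s,(215,245,250,285))):
    h=cv2.cvtColor(k['image'],cv2.COLOR_RGB2HSV).astype(int);x0,y0,x1,y1=roi
    m=np.zeros(h.shape[:2],np.uint8);m[y0:y1,x0:x1]=((h[...,0]>12)&(h[...,0]<30)&(h[...,2]>185)&(h[...,1]>85))[y0:y1,x0:x1]
    N,l,st,ce=cv2.connectedComponentsWithStats(m);i=1+st[1:,4].argmax();print(n,st[i],ce[i],onz(k,*ce[i],13))
for X in((543.7,-311.4,127),): print(proj(c,X),proj(s,X))
E
```

```text
time_s: 16.07
eef_pos: [543.6, -311.6, 151.5]
ee_rot: [0.0, 0.651, 0.759, -0.0]
force: [-0.3, 0.4, -0.0]
grip_width: 0.473
grip_force: 30.7
time_s: 16.48
eef_pos: [543.8, -311.5, 151.2]
ee_rot: [0.0, 0.651, 0.759, -0.0]
force: [0.2, 0.6, 0.3]
grip_width: 0.766
grip_force: 0.0
time_s: 17.98
eef_pos: [385.8, 115.3, 256.5]
ee_rot: [0.0, 0.651, 0.759, 0.0]
force: [1.2, -0.6, 0.4]
grip_width: 0.763
grip_force: 0.0
[385.51401629 117.54055954 256.35933488]
t [140 186   7  11  45] [142.53333333 191.4       ] [389.99790539 347.29451806  13.        ]
s [227 259  14   7  70] [233.57142857 262.41428571] [387.17511771 340.42097993  13.        ]
(np.float64(402.7987592064421), np.float64(114.53144051409707)) (np.float64(233.21143962117137), np.float64(109.93212770483152))
```

View pics/p4.png

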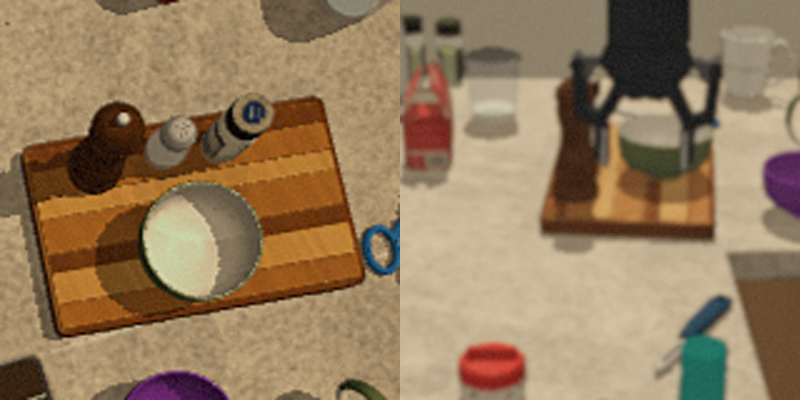

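The row of three stands upright, with the jar cap at (402,114.8) as predicted. I'll refine the tealight from the first, unoccluded pictures.

```bash
python3 - <<'E'
from h import *
import pickle
for n,k,roi in(('t',pickle.load(open('top0.pkl','rb')),(132,180,160,205)),):
    h=cv2.cvtColor(k['image'],cv2.COLOR_RGB2HSV).astype(int);x0,y0,x1,y1=roi
    m=np.zeros(h.shape[:2],np.uint8);m[y0:y1,x0:x1]=((h[...,0]>12)&(h[...,0]<30)&(h[...,2]>175)&(h[...,1]>85))[y0:y1,x0:x1]
    m=cv2.morphologyEx(m,cv2.MORPH_CLOSE,np.ones((5,5)))
    N,l,st,ce=cv2.connectedComponentsWithStats(m);i=1+st[1:,4].argmax();print(n,st[i],ce[i],onz(k,*ce[i],13))
E
python3 -m creep '[[[0,1.5,0,0,0,0],[0,3,0,0,0,0],[0,4.5,-0.4,0,0,0],[0,6,-1,0,0,0],[0,7.5,-1.8,0,0,0],[0.05,8.6,-3,0,0,0],[0.05,8.92,-4.2,0,0,0],[0.05,8.92,-5.2,0,0,0],[0.05,8.92,-5.8,0,0,0],[0.05,8.92,-6,0,0,0],[0.05,8.92,-6,0,0,0],[0.05,8.92,-6,0,0,0]]]' 60
```

```text
t [132 180  28  25 634] [144.71135647 191.11356467] [390.6342143  341.48597781  13.        ]
time_s: 19.08
eef_pos: [388.2, 336.4, 107.0]
ee_rot: [0.0, 0.651, 0.759, 0.001]
force: [0.8, -0.3, 0.5]
grip_width: 0.706
grip_force: 0.0
```

```bash
python3 -m creep '[[[-0.05,0.15,-0.4,0,0,0],[-0.05,0.15,-0.8,0,0,0],[-0.05,0.15,-1.1,0,0,0],[-0.05,0.15,-1.28,0,0,0],[-0.05,0.15,-1.28,0,0,0],[-0.05,0.15,-1.28,0,0,0]]]'
python3 - <<'E'
from pk import *
c=cap('side');s=ctrl.sense();print(s['eef_pos'],s['force']);p=s['eef_pos'];print(proj(c,(p[0],p[1],0)),proj(c,(p[0],p[1],15)))
cv2.imwrite('pics/p5.png',zoom(c,200,200,80,0,6))
E
```

```text
time_s: 19.58
eef_pos: [386.3, 340.2, 73.9]
ee_rot: [-0.0, 0.651, 0.759, -0.0]
force: [0.4, 0.3, 0.1]
grip_width: 0.703
grip_force: 0.0
[386.39517914 340.2947796   74.26001145] [0.41205434 0.31757032 0.62187341]
(np.float64(233.91625054908366), np.float64(267.465607242433)) (np.float64(233.95124327974295), np.float64(261.649279503798))
```

View pics/p5.png

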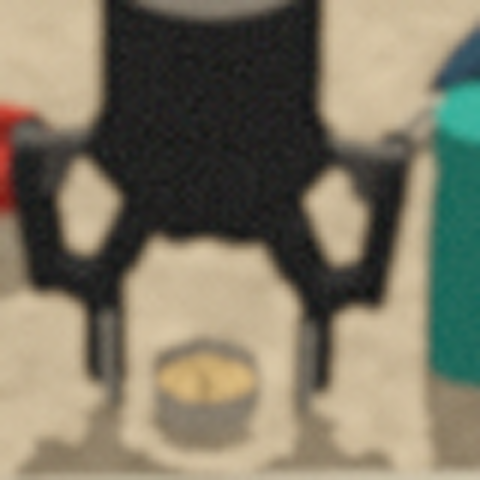

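The tealight (207,390) sits midway between the fingertips (105 and 312), clear of the turquoise jar. Closing.

```bash
python3 -m creep '[[[0,0,0,0,0,0],[0,0,0,0,0,0],[0,0,0,0,0,0],[0,0,0,0,0,0],[0,0,0,0,0,0],[0,0,0,0,0,0]]]' 30 20
python3 -m creep '[[[0,0,0.3,0,0,0],[0,0,1,0,0,0],[0,0,2,0,0,0],[0,0,3.5,0,0,0],[0,0,4.5,0,0,0],[0,0,4.5,0,0,0]]]'
python3 - <<'E'
from pk import *
c=cap('side');cv2.imwrite('pics/p6.png',zoom(c,190,140,140,0,3))
E
```

```text
time_s: 20.13
eef_pos: [386.5, 340.4, 74.6]
ee_rot: [0.0, 0.651, 0.759, 0.0]
force: [-0.6, -0.7, 5.5]
grip_width: 0.42
grip_force: 20.0
time_s: 20.63
eef_pos: [387.7, 341.2, 192.0]
ee_rot: [0.002, 0.651, 0.759, 0.004]
force: [1.5, 0.2, 0.6]
grip_width: 0.423
grip_force: 20.2
```

View pics/p6.png

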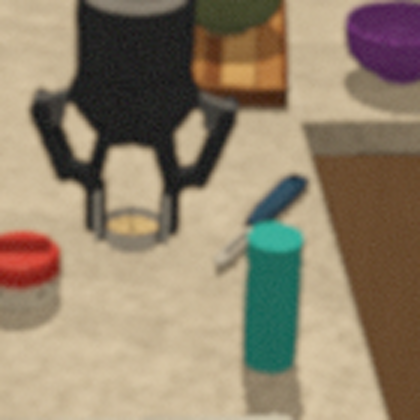

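It is held level at (132,228). Moving it to the right of the bowl.

```bash
python3 -m creep '[[[0,-1,0.5,0,0,0],[0,-2.5,0.8,0,0,0],[0.2,-4,0.8,0,0,0],[0.3,-5.5,0.8,0,0,0],[0.4,-7,0.8,0,0,0],[0.5,-8.5,0.8,0,0,0],[0.5,-10,0.8,0,0,0],[0.5,-11.5,0.8,0,0,0],[0.5,-13,0.8,0,0,0],[0.5,-14.5,0.8,0,0,0],[0.5,-16,0.8,0,0,0],[0.5,-17.5,0.8,0,0,0],[0.5,-19,0.8,0,0,0],[0.7,-20.5,0.8,0,0,0],[0.9,-22,0.8,0,0,0],[1.1,-23.5,0.8,0,0,0],[1.4,-25,0.8,0,0,0],[1.8,-26.5,0.8,0,0,0],[2.2,-27.7,0.8,0,0,0],[2.3,-28.25,0.8,0,0,0]]]'
python3 -m creep '[[[0,0,0,0,0,0],[0,0,-1,0,0,0],[0,0,-2.2,0,0,0],[0,0,-3.2,0,0,0],[0,0,-3.8,0,0,0],[0,0,-3.9,0,0,0],[0,0,-3.9,0,0,0]]]'
```

```text
time_s: 22.35
eef_pos: [443.8, -369.1, 205.0]
ee_rot: [-0.0, 0.652, 0.758, -0.0]
force: [-0.6, -0.1, -1.2]
grip_width: 0.424
grip_force: 20.2
time_s: 22.93
eef_pos: [443.4, -364.9, 108.2]
ee_rot: [-0.001, 0.651, 0.759, 0.0]
force: [-0.2, -0.4, -0.1]
grip_width: 0.421
grip_force: 20.2
```

```bash
python3 -m creep '[[[0,0,-0.2,0,0,0],[0,0,-0.35,0,0,0],[0,0,-0.42,0,0,0],[0,0,-0.44,0,0,0],[0,0,-0.44,0,0,0]]]'
```

```text
time_s: 23.35
eef_pos: [443.8, -366.0, 98.4]
ee_rot: [0.0, 0.651, 0.759, -0.0]
force: [-0.4, -0.0, 0.2]
grip_width: 0.421
grip_force: 20.2
```

```bash
python3 -m creep '[[[0,0,-0.04,0,0,0],[0,0,-0.07,0,0,0],[0,0,-0.07,0,0,0]]]'
python3 -m creep '[[[0,0,0,0,0,0],[0,0,0,0,0,0],[0,0,0,0,0,0],[0,0,0,0,0,0]]]' 56
python3 -m creep '[[[0,0,0.6,0,0,0],[0,0,1.4,0,0,0],[0,0,2.5,0,0,0],[0,0,4,0,0,0],[-0.8,0.5,5.2,0,0,0],[-2,1.3,6,0,0,0],[-3.2,2.3,6,0,0,0],[-4.4,3.4,6,0,0,0],[-5,4.8,6,0,0,0],[-5,6.3,6,0,0,0],[-5,7.8,6,0,0,0],[-5,9.3,6,0,0,0],[-5,10.8,6,0,0,0],[-5,12.3,6,0,0,0],[-5,13.8,6,0,0,0],[-5,15.3,6,0,0,0],[-5,16.5,6,0,0,0],[-5,17.5,6,0,0,0],[-5,18,6,0,0,0],[-5,18,6,0,0,0]]]'
python3 - <<'E'
from pk import *
import pickle
c=cap('top');s=cap('side'); pickle.dump(c,open('t4.pkl','wb'));pickle.dump(s,open('s4.pkl','wb'))
cv2.imwrite('pics/p7.png',np.hstack([zoom(c,300,80,150,0,2.66),zoom(s,150,80,150,0,2.66)]))
for X in((443.8,-366,37),(444.5,-362.5,37)): print(proj(c,X))
E
```

```text
time_s: 23.6
eef_pos: [443.8, -366.0, 96.4]
ee_rot: [-0.0, 0.651, 0.759, -0.0]
force: [-0.0, -0.3, -0.7]
grip_width: 0.425
grip_force: 20.2
time_s: 23.93
eef_pos: [443.8, -366.0, 96.4]
ee_rot: [0.0, 0.651, 0.759, -0.0]
force: [-0.0, 0.6, 0.1]
grip_width: 0.657
grip_force: 0.0
time_s: 25.6
eef_pos: [318.4, 85.8, 246.5]
ee_rot: [0.0, 0.65, 0.76, 0.0]
force: [0.5, -0.8, -0.4]
grip_width: 0.659
grip_force: 0.0
(np.float64(414.14007376604206), np.float64(163.20729677246226))
(np.float64(412.75994830611296), np.float64(162.97502853244708))
```

View pics/p7.png

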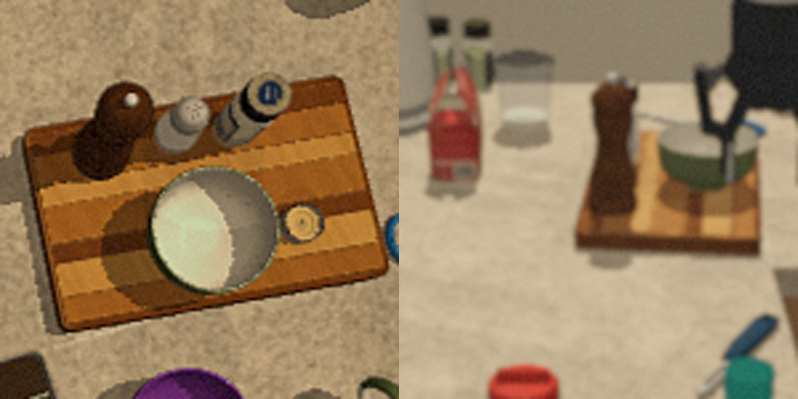

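The tealight stands at (413.9,163.8) as predicted, about 25 mm from the bowl rim. The row of three is straight and upright, the bowl has not moved, and the arm is clear. Handing in.

```bash
python3 -c "
from rig import ctrl
print(ctrl.finish_job())"
```

```text
the job is handed in; nothing more can be done
None
```

The board is laid and the job handed in at about 26 s; the mill, salt and jar row and the tealight measure within about 3 mm of plan, with the bowl and egg timer left alone.

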